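Put two drifts away in the bolster plate

ROBOT

A 6-joint arm with a two-finger parallel gripper is mounted at the origin on the work surface. World frame = base frame: x ahead of the robot, y to its left, z up, the work surface at z = 0. Lengths are in mm, angles in degrees, forces in N, time in s.
With the tool pointing down it reaches from about 225 to 875 mm from the base axis. Payload 3.4 kg.
Tool frame: the origin (TCP) lies midway between the tips of the shut fingers; the grasp point (between the pads) lies 19 mm behind it (bot.grip_depth is the z of the grasp point in the tool frame, in mm); z points along the fingers, x is the direction in which the jaws open and shut, and the axes are right-handed (so a half turn about z gives the same grasp; the last joint's range is limited). The gripper opens to 85 mm and grips with 20 to 120 N. Pads are 22 mm wide; open, the fingers measure 114 mm over their backs; the gripper's body (76 mm by 85 mm) begins 54 mm behind the grasp point. The pads swing forward as they close: fully open they stand 13 mm farther back than shut.
Start: joints at [-70.818, 15.808, 86.224, -0, 77.962, -6.933], TCP at [253.108, -516.332, 231.328] pointing down, gripper open.
Joint ranges: [-165.64, 165.64], [-43.16, 119.46], [12.63, 154.43], [-67.54, 247.53], [6.08, 155.33], [-154.97, 154.97]. Speed limits (degrees/s): [147.25, 147.25, 180, 180, 180, 180].

INTERFACE

Orientations are given as a 3x3 rotation matrix whose columns are the frame's x, y, z axes.
In Python, from station import bot gives the robot as it stands. The module is installed in compiled form; this text tells all that it offers.
- The arm moves only by the tool jog_arm, never from a script. Its argument "motion" is a list of rows, each an object of numbers: "dx", "dy", "dz": the shift along the tool's x, y, z in cm; "ax", "ay", "az": the turn, a rotation vector about the tool's x, y, z in degrees; "claw": the opening, from 0 (shut) to 1 (fully open). A call has 1 to 8 rows; each row is the pose to reach, as a shift and turn from the pose commanded when the call began, along the tool's axes at that moment; what a row does not reach only later rows make up. A row lasts 1/8 s, in which the tool goes at most 62.5 mm and 10.7 degrees, less where a joint would pass 70% of its speed; a pose out of reach is approached as far as the arm can. A call with a gripper value outside its range is refused whole. The fingers move at their own pace and stop on an object; the grip force is fixed at half the most. Time passes only in rows, so rows that repeat a pose let the fingers close. It gives the time, the measured TCP pose, the force and the opening at its end, in the units of the state.
- bot.sense(): the state, without advancing time (a new reading comes with each control period).
- bot.read_camera(name): name is "scene" or "top"; returns a dict with "pixels" (480x640x3 uint8, red, green, blue), "fov_y" (degrees; the focal length in pixels is half the picture's height over the tangent of half this angle, whatever the lens; pixels are square), "cx", "cy" (the principal point, pixels), "extrinsics" (4x4, takes a point from camera to world coordinates). Camera axes: x right, y down, z forward; pixel columns grow to the right and rows downward; lengths in mm; the calibration is good to about 2 mm. A picture is of the moment at which its call begins. There is no depth.
- bot.job_done(): hands the job in, once; it reports no verdict.
Trained networks look in a picture, given as the dict that the camera call returned (one of the last four; its "shot" number tells which), for a name from the list of things; names that differ only in an ending like _2 or _b are one class to them, and where a whole thing is asked for, a point or a joint stands for the part that bears it (a point fixed in the world has none). Each returns a list of dicts, best first, with "p" (0 to 1); they miss things now and then, are a little off and sometimes report something else, mostly with a low value. They report only what shows in the picture. A call takes as long as a camera call. They do not tell look-alikes from the thing itself.
- bot.search_frame(picture, query): "bbox" ([left, top, width, height] in pixels, round what is visible of it).
The state is a dict: "time_s": time; "q": joint angles; "qd": joint speeds; "joint_torque": joint torques, N m; "eef_pos": TCP position; "tool_rot": TCP orientation; "force": force on the tool from outside, world axes, zero at the start; "wrist_torque": the same for the moment, N m; "opening": opening from 0.0 (shut) to 1.0 (fully open).
Only numpy, scipy, OpenCV 4.12 (cv2) and the standard library are available. Lean on these libraries where they do the work, as an engineer would, in place of code of your own. Each camera call takes 0.05 s, during which the arm holds its last target. There are 200 camera calls.

TASK

Put the two steel drifts that stand on the farrier's bench away in the plate with the row of graded holes: each goes, point down, into the hole that fits its shank. Feel for the hole with a light touch and lower each drift gently until its head rests flat on the plate; do not ram it or let it fall, and leave the horseshoe, the hammer and the nail tin alone.

Things in the scene. Friction and masses are not known exactly. Their poses are not given: they have to be found in the camera images.
- rack: Fixed dark timber trough, 92 x 290 mm, walls 58 mm high, holding a dark steel plate (60 x 228 mm, 18 mm thick) with its flat top 62 mm above the bench; empty below the plate to 10 mm above the bench. Origin: centre of the underside, on the bench; z up, x across, y along the row of holes. May be turned any way round.
- plate_mid (a point): Middle of the trough at plate-top height (axes as the trough). Five round through holes at x = 0, growing towards +y: 15.5, 19.5, 23.5, 27.5, 31.5 mm wide, at y = -92, -46, 0, 46, 92 mm plus a shift, the same for all, between -18 and +18 mm: the plate is wedged fast anywhere in the longer trough. The shift is not measured: feel or look for it. The plate never moves.
- thin_drift: Loose steel drift (round punch) standing point down, 85 mm tall: shank 18 mm wide, 45 mm long, lower edge bevelled by 1.5 mm; above it a round head 34 mm wide, 40 mm tall; 0.25 to 0.5 kg. Fits the 19.5 mm hole. Origin: centre of the foot; z up to the head. Seated, the foot is 17 mm above the bench and the head's underside lies on the plate.
- thick_drift: As the thin drift, but its shank is 26 mm wide (45 mm long, bevel 1.5 mm; the same head 34 mm wide, 40 mm tall; 85 mm in all); 0.3 to 0.6 kg. Fits the 27.5 mm hole. Origin: centre of the foot; z up to the head. Seated, the foot is 17 mm above the bench.
- horseshoe: Bystander: loose dark steel horseshoe lying flat, about 140 x 150 mm, 9 mm thick; origin in its middle, on the bench.
- hammer: Bystander: loose hammer with a wooden handle, some 300 mm long, lying across beyond the work, handle along its own -x; origin on its underside, near the head.
- nail_tin: Bystander: closed metal tin, 70 mm in diameter, 90 mm tall, standing; origin: centre of its underside.
Things that resemble listed ones, but are neither listed nor needed, are in the scene too. What is shaped like the thick_drift but blue is not meant. Leave any black look-alike of the thin_drift alone.

How it is judged (in metres and radians):
At the end, for the whole second after the job is handed in: The thin drift stands in the 19.5 mm hole and the thick drift in the 27.5 mm hole, both point down, upright within 4 degrees, with the head's underside within 2.5 mm of the plate, at rest (y of thin_drift in the frame of rack between -0.067 and -0.025 m and x of thin_drift in the frame of rack between -0.004 and 0.004 m and z of each of thin_drift, thick_drift in the frame of rack below 0.0195 m and angle between each of thin_drift, thick_drift's own z axis and vertical below 0.07 rad and linear speed of each of thin_drift, thick_drift below 0.02 m/s and y of thick_drift in the frame of rack between 0.025 and 0.067 m and x of thick_drift in the frame of rack between -0.004 and 0.004 m); the robot touches nothing.
It fails at once if a drift is rammed on the plate or trough (more than 75 N between them) (contact force between any of thin_drift, thick_drift and rack above 75 N).
It fails at once if a drift is let fall into a hole instead of being lowered (faster than 0.4 m/s in the plate; letting go within the last 5 mm is fine) ((horizontal distance between thin_drift and rack below 0.13 m and z of thin_drift in the frame of rack below 0.058 m and linear speed of thin_drift above 0.4 m/s) or (horizontal distance between thick_drift and rack below 0.13 m and z of thick_drift in the frame of rack below 0.058 m and linear speed of thick_drift above 0.4 m/s)).
It fails at once if the horseshoe, hammer or nail tin is moved by more than 25 mm (distance of any of horseshoe, hammer, nail_tin from where it was at the start of the episode above 0.025 m).
It also fails if it takes over 72 s, if anything falls off the work surface, if the arm or the gripper's body presses on something with over 40 N, if the wrist force passes 120 N, or if a joint passes its speed limit or range.

## Working session

There is one attempt and no reset: what is moved stays moved. The work goes in short steps, Python scripts to look and compute and a tool call to move; the robot and the scene stay as the last step left them, time stands still between calls to the robot, and variables do not carry over. Pictures are saved under pics/ and viewed, about 8 in all and at most 12, crops included, and the job is handed in when it is done.

Besides the shell and the picture viewer there is one more tool, called as name(argument=value, ...), one argument or row to a line, values as JSON. jog_arm: Moves the arm, as the interface text tells. Its arguments: {"type":"object","properties":{"motion":{"type":"array"}},"required":["motion"]}

```bash
mkdir -p pics; cat > h.py <<'E'
import numpy as np, cv2
from station import bot
def f(p): return 240/np.tan(np.radians(p["fov_y"])/2)
def ray(p,u,v):
    E=np.array(p["extrinsics"]); d=E[:3,:3]@np.array([(u-p["cx"])/f(p),(v-p["cy"])/f(p),1]); return E[:3,3],d
def atz(p,u,v,z):
    o,d=ray(p,u,v); return o+d*(z-o[2])/d[2]
def proj(p,X):
    E=np.array(p["extrinsics"]); c=E[:3,:3].T@(np.array(X)-E[:3,3]); return f(p)*c[:2]/c[2]+[p["cx"],p["cy"]]
def save(n,img): cv2.imwrite("pics/"+n,cv2.cvtColor(img,cv2.COLOR_RGB2BGR))
E
python3 - <<'E'
from h import *
for c in("scene","top"):
    p=bot.read_camera(c); save(c+"1.png",p["pixels"]); print(c,p["fov_y"],np.round(p["extrinsics"],3).tolist())
    for q in("rack","plate_mid","thin_drift","thick_drift","horseshoe","hammer","nail_tin"):
        print(q,[(np.round(d["bbox"]).tolist(),round(d["p"],2)) for d in bot.search_frame(p,q)])
print(bot.sense())
E
```

```text
scene 42.9864857163667 [[0.346, 0.804, -0.483, 1191.165], [0.938, -0.291, 0.188, -272.343], [0.011, -0.518, -0.855, 1132.536], [0.0, 0.0, 0.0, 1.0]]
rack [([196.0, 190.0, 121.0, 130.0], 0.58)]
plate_mid [([196.0, 187.0, 118.0, 133.0], 0.87)]
thin_drift [([440.0, 166.0, 15.0, 32.0], 0.75), ([469.0, 166.0, 24.0, 31.0], 0.6)]
thick_drift [([378.0, 178.0, 19.0, 32.0], 0.86), ([360.0, 154.0, 15.0, 30.0], 0.66)]
horseshoe [([439.0, 233.0, 66.0, 60.0], 0.98)]
hammer [([269.0, 319.0, 137.0, 60.0], 0.67)]
nail_tin [([124.0, 227.0, 41.0, 44.0], 0.56)]
top 52.250841461886196 [[-0.015, -0.993, 0.113, 494.06], [-1.0, 0.014, -0.012, -18.368], [0.01, -0.113, -0.994, 1139.224], [0.0, 0.0, 0.0, 1.0]]
rack [([301.0, 228.0, 127.0, 105.0], 0.88)]
plate_mid [([299.0, 230.0, 128.0, 105.0], 0.95)]
thin_drift [([116.0, 274.0, 24.0, 14.0], 0.78), ([152.0, 284.0, 26.0, 11.0], 0.48)]
thick_drift [([221.0, 323.0, 19.0, 16.0], 0.78), ([216.0, 290.0, 14.0, 14.0], 0.52)]
horseshoe [([153.0, 178.0, 57.0, 62.0], 0.98)]
hammer [([267.0, 168.0, 108.0, 38.0], 0.67)]
nail_tin [([438.0, 298.0, 46.0, 34.0], 0.62)]
{'time_s': 0.8, 'q': array([-7.08161185e+01,  1.58079239e+01,  8.62235436e+01, -2.71259637e-03,
        7.79621525e+01, -6.93309742e+00]), 'qd': array([-0.07794311, -0.0493178 ,  0.12890274, -0.01841043,  0.06975093,
        0.05435921]), 'joint_torque': array([ 3.18127577e-04, -4.16591477e+01, -2.46087670e+01, -2.24124547e-04,
        3.63912113e-05, -7.17386854e-06]), 'eef_pos': array([ 253.10835969, -516.34005713,  231.33392679]), 'tool_rot': array([[ 4.40214134e-01, -8.97892820e-01, -7.14143302e-06],
       [-8.97892814e-01, -4.40214130e-01, -1.20382455e-04],
       [ 1.04946782e-04,  5.94062995e-05, -9.99999993e-01]]), 'force': array([ 0.20626832, -0.44893022, -0.19413074]), 'wrist_torque': array([-0.01168092, -0.006168  , -0.01985593]), 'opening': 1.0029713060371641}
```

```bash
python3 - <<'E'
import cv2,numpy as np
t=cv2.imread("pics/top1.png");s=cv2.imread("pics/scene1.png")
a=cv2.resize(s[145:225,340:520],(800,356),interpolation=cv2.INTER_CUBIC)
b=cv2.resize(t[265:345,100:250],(400,213),interpolation=cv2.INTER_CUBIC)
c=cv2.resize(t[222:340,290:500],(400,225),interpolation=cv2.INTER_CUBIC)[:213]
cv2.imwrite("pics/c1.png",np.vstack([a,np.hstack([b,c])]))
d=cv2.resize(s[180:330,180:330],(600,600),interpolation=cv2.INTER_CUBIC);cv2.imwrite("pics/c2.png",d)
E
```

```text
(no output)
```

View pics/top1.png

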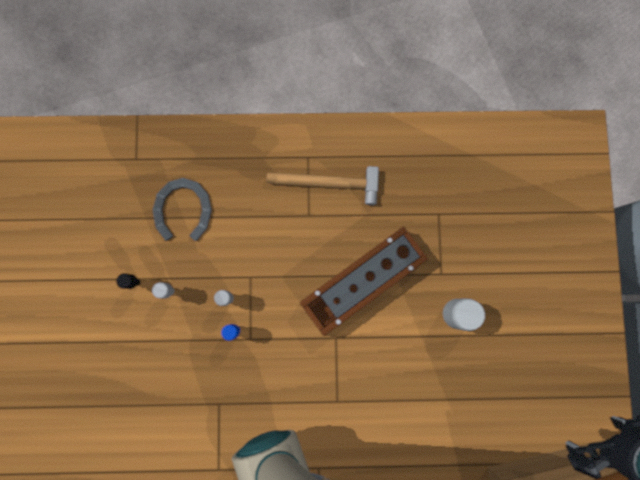

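View pics/c1.png

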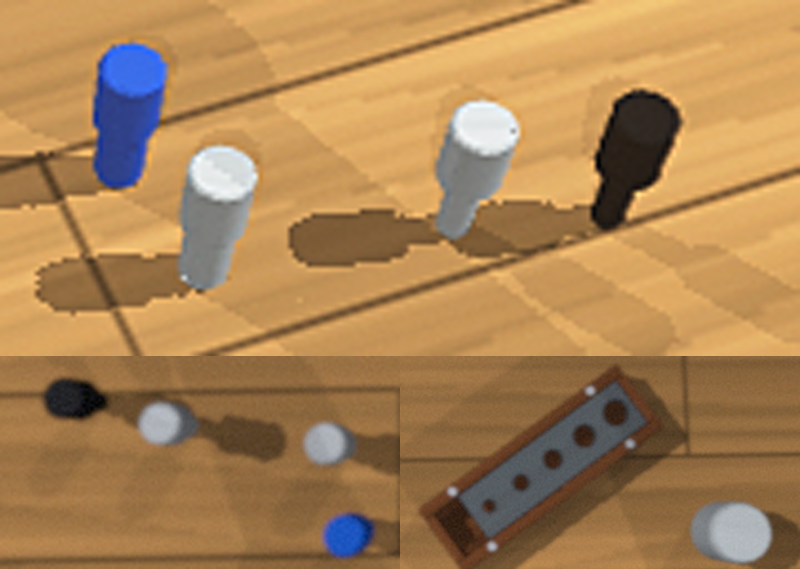

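View pics/c2.png

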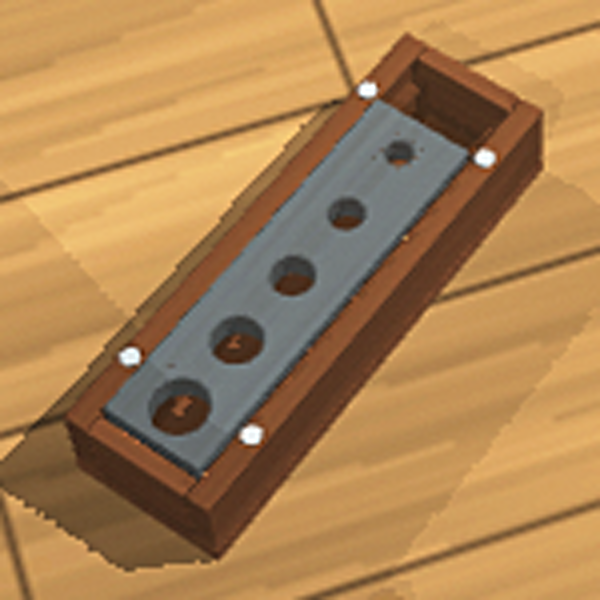

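The five-hole plate lies near the large end of the trough (top image, small to large: (337,301) to (403,251)).
Candidates in the top image:
- **Bare grey, narrow shank:** (162,290), scene (448,182). This fits thin_drift.
- **Black look-alike:** (128,281). Excluded.
- **Bare grey, wide shank:** (223,298), scene (388,194). This fits thick_drift.
- **Blue look-alike:** (231,332). Excluded.

The enlarged crop confirms both choices.

```bash
cat >> h.py <<'E'
from scipy.optimize import minimize, least_squares
def drift_mask(p,x,y,r,z0=0):
    m=np.zeros((480*4,640*4),np.uint8)
    for R,a,b in((r,0,45),(17,45,85)):
        P=[proj(p,[x+R*np.cos(t),y+R*np.sin(t),z0+z])*4+1.5 for z in(a,b) for t in np.linspace(0,6.28,40)]
        cv2.fillConvexPoly(m,cv2.convexHull(np.array(P).round().astype(np.int32)),255)
    return cv2.resize(m,(640,480),interpolation=cv2.INTER_AREA)/255.
def grey(p):
    h=cv2.GaussianBlur(p["pixels"],(0,0),.5); h=cv2.cvtColor(h,cv2.COLOR_RGB2HSV); return ((h[...,1]<70)&(h[...,2]>60)).astype(float)
def fit_drift(p,x0,r,z0=0):
    u,v=proj(p,[*x0,50]).astype(int); w=(slice(v-28,v+28),slice(u-28,u+28)); g=grey(p)[w]
    if g.sum()==0: return None
    s=minimize(lambda q:((drift_mask(p,*q,r,z0)[w]-g)**2).sum(),x0,method="Nelder-Mead",options=dict(initial_simplex=[x0,[x0[0]+8,x0[1]],[x0[0],x0[1]+8]],xatol=.1))
    return s.x.round(1),round(s.fun,1),g.sum()
E
python3 - <<'E'
from h import *
P={c:bot.read_camera(c) for c in("top","scene")}
for n,(u,v),r in(("thin",(162,290),9),("thick",(223,298),13)):
    x0=atz(P["top"],u,v,85)[:2]; print(n,x0.round(1),[fit_drift(P[c],x0,r) for c in P])
seeds={"top":[(337,301),(353,288.5),(370,276),(387,264),(403,251)],"scene":[(280,218),(266.5,233.5),(253,248.5),(239,265),(225,281.5)]}
for c,p in P.items():
    img=p["pixels"].astype(float); up=cv2.resize(img,None,fx=8,fy=8,interpolation=cv2.INTER_CUBIC)
    b=up[...,2]; pts=[]
    for i,(u,v) in enumerate(seeds[c]):
        # hole vs plate: blue channel
        R=[9,11,13,15,17][i]; q=atz(p,u,v,62)
        for _ in range(4):
            poly=np.array([proj(p,[q[0]+R*np.cos(t),q[1]+R*np.sin(t),62]) for t in np.linspace(0,6.28,60)])
            m=np.zeros(b.shape,np.uint8); cv2.fillPoly(m,[((poly+.5)*8).astype(np.int32)],1)
            w=np.clip(120-b,0,None)*0; plate=np.percentile(b[m>0],92); dark=np.percentile(b[m>0],8)
            w=(m>0)&(b<(plate+dark)/2); yy,xx=np.nonzero(w); q=atz(p,xx.mean()/8-.5+.06,yy.mean()/8-.5+.06,62)
        pts.append(q[:2])
    pts=np.array(pts); d=np.arange(-2,3)*46
    f2=least_squares(lambda s:(pts-np.c_[s[0]+d*np.cos(s[2]),s[1]+d*np.sin(s[2])]).ravel(),[*pts[2],np.arctan2(*(pts[4]-pts[0])[::-1])])
    print(c,pts.round(1).tolist(),f2.x[:2].round(1),np.degrees(f2.x[2]).round(1),np.abs(f2.fun).max().round(1))
E
```

```text
thin [522.5 295.8] [(array([523.4, 302.5]), np.float64(8.2), np.float64(293.0)), (array([527.2, 300.8]), np.float64(20.7), np.float64(389.0))]
thick [503.5 165.5] [(array([504.6, 169.2]), np.float64(16.0), np.float64(260.0)), (array([508. , 168.7]), np.float64(42.4), np.float64(439.0))]
top [[495.1, -78.3], [521.2, -115.5], [547.7, -152.7], [574.1, -189.8], [600.6, -227.3]] [ 547.7 -152.7] -54.7 0.6
scene [[499.3, -78.8], [526.2, -116.4], [552.6, -153.7], [579.3, -191.0], [606.4, -228.5]] [ 552.8 -153.7] -54.4 0.2
```

jog_arm(
  motion=[
    {"dx": -4, "dy": -4, "claw": 0.65},
    {"dx": -8, "dy": -8, "claw": 0.65},
    {"dx": -12, "dy": -12, "claw": 0.65},
    {"dx": -16, "dy": -16, "claw": 0.65},
    {"dx": -20, "dy": -20, "claw": 0.65},
    {"dx": -24, "dy": -24, "claw": 0.65},
    {"dx": -28, "dy": -28, "claw": 0.65},
    {"dx": -31, "dy": -31, "claw": 0.65},
  ],
)

```text
$.motion[0]: bad value
```

jog_arm(
  motion=[
    {"dx": -4, "dy": -4, "claw": 0.65},
    {"dx": -8, "dy": -8, "claw": 0.65},
    {"dx": -12, "dy": -12, "claw": 0.65},
    {"dx": -16, "dy": -16, "dz": 1, "claw": 0.65},
    {"dx": -20, "dy": -20, "dz": 2, "claw": 0.65},
    {"dx": -24, "dy": -24, "dz": 3, "claw": 0.65},
    {"dx": -28, "dy": -27.5, "dz": 4, "claw": 0.65},
    {"dx": -30.5, "dy": -29.5, "dz": 5, "claw": 0.65},
  ],
)

```text
$.motion[0]: bad value
```

jog_arm(
  motion=[
    {"dx": -4, "dy": -4, "dz": 0, "ax": 0, "ay": 0, "az": 0, "claw": 0.65},
    {"dx": -8, "dy": -8, "dz": 0, "ax": 0, "ay": 0, "az": 0, "claw": 0.65},
    {"dx": -12, "dy": -12, "dz": 0, "ax": 0, "ay": 0, "az": 0, "claw": 0.65},
    {"dx": -16, "dy": -16, "dz": 0, "ax": 0, "ay": 0, "az": 0, "claw": 0.65},
    {"dx": -20, "dy": -20, "dz": 0, "ax": 0, "ay": 0, "az": 0, "claw": 0.65},
    {"dx": -24, "dy": -24, "dz": 0, "ax": 0, "ay": 0, "az": 0, "claw": 0.65},
    {"dx": -28, "dy": -28, "dz": 0, "ax": 0, "ay": 0, "az": 0, "claw": 0.65},
    {"dx": -31, "dy": -31, "dz": 0, "ax": 0, "ay": 0, "az": 0, "claw": 0.65},
  ],
)

```text
time_s: 1.9
eef_pos: [395.3, -99.4, 231.6]
tool_rot: [[0.441, -0.897, 0.001], [-0.897, -0.441, -0.0], [0.001, -0.001, -1.0]]
force: [0.7, -0.4, -0.2]
opening: 0.648
```

jog_arm(
  motion=[
    {"dx": -4, "dy": -4, "dz": 0, "ax": 0, "ay": 0, "az": 0, "claw": 0.65},
    {"dx": -8, "dy": -8, "dz": 0, "ax": 0, "ay": 0, "az": 0, "claw": 0.65},
    {"dx": -12, "dy": -12, "dz": 1, "ax": 0, "ay": 0, "az": 0, "claw": 0.65},
    {"dx": -16, "dy": -16, "dz": 2, "ax": 0, "ay": 0, "az": 0, "claw": 0.65},
    {"dx": -20, "dy": -20, "dz": 3, "ax": 0, "ay": 0, "az": 0, "claw": 0.65},
    {"dx": -24, "dy": -24, "dz": 4, "ax": 0, "ay": 0, "az": 0, "claw": 0.65},
    {"dx": -28, "dy": -27.5, "dz": 5, "ax": 0, "ay": 0, "az": 0, "claw": 0.65},
    {"dx": -30.45, "dy": -29.45, "dz": 6, "ax": 0, "ay": 0, "az": 0, "claw": 0.65},
  ],
)

```text
time_s: 2.9
eef_pos: [526.0, 304.3, 170.7]
tool_rot: [[0.442, -0.897, 0.001], [-0.897, -0.442, 0.001], [-0.0, -0.001, -1.0]]
force: [-0.1, -0.1, -1.1]
opening: 0.648
```

jog_arm(
  motion=[
    {"dx": 0, "dy": 0, "dz": 3, "ax": 0, "ay": 0, "az": 0, "claw": 0.65},
    {"dx": 0, "dy": 0, "dz": 5, "ax": 0, "ay": 0, "az": 0, "claw": 0.65},
    {"dx": 0, "dy": 0, "dz": 5, "ax": 0, "ay": 0, "az": 0, "claw": 0.65},
  ],
)

```text
time_s: 3.28
eef_pos: [524.1, 301.1, 119.5]
tool_rot: [[0.44, -0.898, -0.004], [-0.898, -0.44, -0.002], [-0.0, 0.004, -1.0]]
force: [1.0, -0.2, 1.1]
opening: 0.655
```

```bash
python3 - <<'E'
from h import *
s=bot.sense();print(s["eef_pos"],s["opening"])
p=bot.read_camera("scene"); u,v=proj(p,[525,302,90]).astype(int)
a=p["pixels"][v-50:v+50,u-65:u+65]; q=bot.read_camera("top"); u,v=proj(q,[525,302,90]).astype(int); b=q["pixels"][v-50:v+50,u-65:u+65]
save("g1.png",cv2.resize(np.hstack([a,b]),(800,308),interpolation=cv2.INTER_CUBIC))
E
```

```text
[524.1496916  301.14379288 119.52779585] 0.6548573697695228
```

View pics/g1.png

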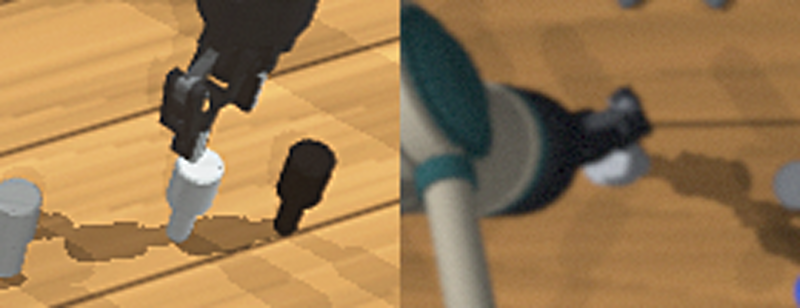

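The crop shows the open jaws above and around the bare steel head, with black standing clear to the right. I'll lower over it.

jog_arm(
  motion=[
    {"dx": 0, "dy": 0, "dz": 1, "ax": 0, "ay": 0, "az": 0, "claw": 0.65},
    {"dx": 0, "dy": 0, "dz": 2, "ax": 0, "ay": 0, "az": 0, "claw": 0.65},
    {"dx": 0, "dy": 0, "dz": 3, "ax": 0, "ay": 0, "az": 0, "claw": 0.65},
    {"dx": 0, "dy": 0, "dz": 4, "ax": 0, "ay": 0, "az": 0, "claw": 0.65},
    {"dx": 0, "dy": 0, "dz": 5, "ax": 0, "ay": 0, "az": 0, "claw": 0.65},
    {"dx": 0, "dy": 0, "dz": 6, "ax": 0, "ay": 0, "az": 0, "claw": 0.65},
    {"dx": 0, "dy": 0, "dz": 6.9, "ax": 0, "ay": 0, "az": 0, "claw": 0.65},
    {"dx": 0, "dy": 0, "dz": 6.9, "ax": 0, "ay": 0, "az": 0, "claw": 0.65},
  ],
)

```text
time_s: 4.38
eef_pos: [524.8, 301.2, 51.3]
tool_rot: [[0.44, -0.898, -0.002], [-0.898, -0.44, -0.001], [0.0, 0.002, -1.0]]
force: [0.3, -0.3, -0.8]
opening: 0.651
```

jog_arm(
  motion=[
    {"dx": 0, "dy": 0, "dz": 0, "ax": 0, "ay": 0, "az": 0, "claw": 0.55},
    {"dx": 0, "dy": 0, "dz": 0, "ax": 0, "ay": 0, "az": 0, "claw": 0.48},
    {"dx": 0, "dy": 0, "dz": 0, "ax": 0, "ay": 0, "az": 0, "claw": 0.43},
    {"dx": 0, "dy": 0, "dz": 0, "ax": 0, "ay": 0, "az": 0, "claw": 0.39},
    {"dx": 0, "dy": 0, "dz": 0, "ax": 0, "ay": 0, "az": 0, "claw": 0.3},
    {"dx": 0, "dy": 0, "dz": 0, "ax": 0, "ay": 0, "az": 0, "claw": 0.2},
    {"dx": 0, "dy": 0, "dz": 0, "ax": 0, "ay": 0, "az": 0, "claw": 0.2},
  ],
)

```text
time_s: 5.25
eef_pos: [525.7, 301.7, 52.9]
tool_rot: [[0.44, -0.898, 0.001], [-0.898, -0.44, 0.0], [0.0, -0.001, -1.0]]
force: [-0.1, -0.9, 5.6]
opening: 0.387
```

jog_arm(
  motion=[
    {"dx": 0, "dy": 0, "dz": -1, "ax": 0, "ay": 0, "az": 0, "claw": 0.2},
    {"dx": 0, "dy": 0, "dz": -4, "ax": 0, "ay": 0, "az": 0, "claw": 0.2},
    {"dx": 0, "dy": 0, "dz": -8, "ax": 0, "ay": 0, "az": 0, "claw": 0.2},
    {"dx": 0, "dy": 0, "dz": -12, "ax": 0, "ay": 0, "az": 0, "claw": 0.2},
    {"dx": 3, "dy": 1.5, "dz": -12, "ax": 0, "ay": 0, "az": 0, "claw": 0.2},
    {"dx": 7, "dy": 3.5, "dz": -12, "ax": 0, "ay": 0, "az": 0, "claw": 0.2},
    {"dx": 11, "dy": 5.5, "dz": -12, "ax": 0, "ay": 0, "az": 0, "claw": 0.2},
    {"dx": 15, "dy": 7.5, "dz": -12, "ax": 0, "ay": 0, "az": 0, "claw": 0.2},
  ],
)

```text
time_s: 6.25
eef_pos: [523.3, 132.3, 171.7]
tool_rot: [[0.441, -0.898, -0.001], [-0.898, -0.441, -0.001], [-0.0, 0.001, -1.0]]
force: [0.7, -0.7, -3.4]
opening: 0.38
```

jog_arm(
  motion=[
    {"dx": 4, "dy": 2, "dz": 0, "ax": 0, "ay": 0, "az": 0, "claw": 0.2},
    {"dx": 8, "dy": 4, "dz": 0, "ax": 0, "ay": 0, "az": 0, "claw": 0.2},
    {"dx": 12, "dy": 6, "dz": 0, "ax": 0, "ay": 0, "az": 0, "claw": 0.2},
    {"dx": 16, "dy": 8, "dz": 0, "ax": 0, "ay": 0, "az": 0, "claw": 0.2},
    {"dx": 19, "dy": 9.5, "dz": 0, "ax": 0, "ay": 0, "az": 0, "claw": 0.2},
    {"dx": 21.5, "dy": 10.5, "dz": 1, "ax": 0, "ay": 0, "az": 0, "claw": 0.2},
    {"dx": 22.4, "dy": 11.0, "dz": 2, "ax": 0, "ay": 0, "az": 0, "claw": 0.2},
    {"dx": 22.4, "dy": 11.0, "dz": 3, "ax": 0, "ay": 0, "az": 0, "claw": 0.2},
  ],
)

```text
time_s: 7.25
eef_pos: [523.3, -115.6, 141.3]
tool_rot: [[0.439, -0.898, -0.001], [-0.898, -0.439, 0.001], [-0.001, 0.001, -1.0]]
force: [0.8, 1.3, -3.3]
opening: 0.384
```

jog_arm(
  motion=[
    {"dx": 0, "dy": 0, "dz": 0.8, "ax": 0, "ay": 0, "az": 0, "claw": 0.2},
    {"dx": 0, "dy": 0, "dz": 1.5, "ax": 0, "ay": 0, "az": 0, "claw": 0.2},
    {"dx": 0, "dy": 0, "dz": 1.5, "ax": 0, "ay": 0, "az": 0, "claw": 0.2},
    {"dx": 0, "dy": 0, "dz": 1.5, "ax": 0, "ay": 0, "az": 0, "claw": 0.2},
  ],
)

```text
time_s: 7.75
eef_pos: [524.2, -115.5, 127.6]
tool_rot: [[0.441, -0.898, 0.001], [-0.898, -0.441, -0.0], [0.001, -0.0, -1.0]]
force: [0.7, -0.2, -3.8]
opening: 0.379
```

```bash
python3 - <<'E'
from h import *
s=bot.sense();print(s["eef_pos"],s["tool_rot"].round(4).tolist(),s["opening"],s["force"])
p=bot.read_camera("scene"); u,v=proj(p,[524,-116,90]).astype(int);print(u,v)
a=p["pixels"][v-50:v+50,u-65:u+65]; q=bot.read_camera("top"); u,v=proj(q,[524,-116,90]).astype(int);print(u,v); b=q["pixels"][v-50:v+50,u-65:u+65]
save("g2full.png",p["pixels"]);save("g2t.png",q["pixels"])
save("g2.png",cv2.resize(np.hstack([a,b]),(800,308),interpolation=cv2.INTER_CUBIC))
E
```

```text
[ 524.23315488 -115.45448802  127.5740977 ] [[0.4407, -0.8976, 0.0007], [-0.8977, -0.4407, -0.0003], [0.0005, -0.0005, -1.0]] 0.3785021878232007 [ 0.74846644 -0.21735001 -3.78854666]
265 224
354 286
```

View pics/g2.png

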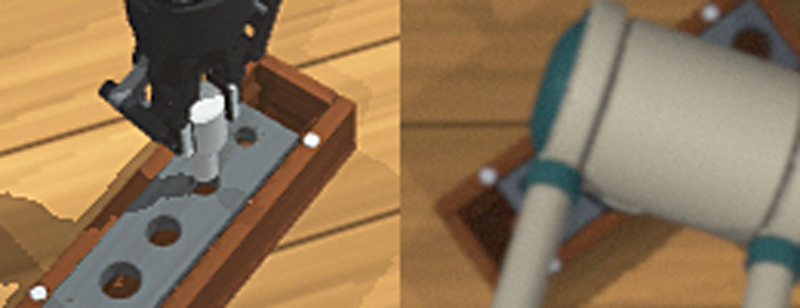

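jog_arm(
  motion=[
    {"dx": 0, "dy": 0, "dz": 0.4, "ax": 0, "ay": 0, "az": 0, "claw": 0.2},
    {"dx": 0, "dy": 0, "dz": 0.8, "ax": 0, "ay": 0, "az": 0, "claw": 0.2},
    {"dx": 0, "dy": 0, "dz": 0.8, "ax": 0, "ay": 0, "az": 0, "claw": 0.2},
    {"dx": 0, "dy": 0, "dz": 0.8, "ax": 0, "ay": 0, "az": 0, "claw": 0.2},
  ],
)

```text
time_s: 8.35
eef_pos: [523.9, -115.8, 119.2]
tool_rot: [[0.44, -0.898, -0.0], [-0.898, -0.44, -0.0], [0.0, 0.0, -1.0]]
force: [0.5, -0.8, -2.9]
opening: 0.382
```

```bash
python3 - <<'E'
from h import *
s=bot.sense();x,y,z=s["eef_pos"];print(x,y,z,s["force"])
p=bot.read_camera("scene")
u0,v0=proj(p,[526,-116,75]).astype(int)-[20,17]
k=14; a=cv2.resize(p["pixels"][v0:v0+36,u0:u0+42],None,fx=k,fy=k,interpolation=cv2.INTER_CUBIC); b=a.copy()
def circ(c,r,h,col):
    P=np.array([(proj(p,[c[0]+r*np.cos(t),c[1]+r*np.sin(t),h])-[u0,v0]+.5)*k for t in np.linspace(0,6.28,50)]).round().astype(np.int32); cv2.polylines(b,[P],True,col,1)
circ((526.0,-116.3),9.75,62,(255,255,0)); zf=z-52
for h in(zf+1.5,zf+45): circ((526.0,-116.3),9,h,(255,0,0))
circ((526,-116.3),17,zf+45,(0,255,0));circ((526,-116.3),17,zf+85,(0,255,0))
print(zf); save("g3.png",np.hstack([a,b])[:, :] if 0 else cv2.resize(np.hstack([a,b]),(800,int(800*36/84))))
save("g3b.png",b)
E
```

```text
523.9333423022824 -115.78207474632386 119.2274002394183 [ 0.48067011 -0.78828797 -2.93803247]
67.2274002394183
```

View pics/g3.png

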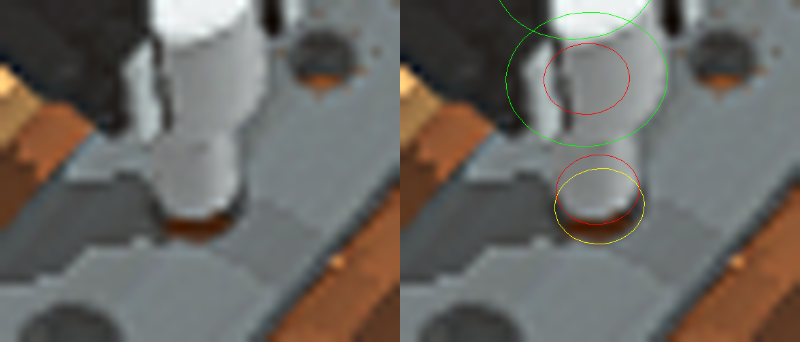

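The foot sits over the hole with a dark crescent at its near side and the lateral fit is good to 0.5 mm. I'll feel downwards.

jog_arm(
  motion=[
    {"dx": 0, "dy": 0, "dz": 0.1, "ax": 0, "ay": 0, "az": 0, "claw": 0.2},
    {"dx": 0, "dy": 0, "dz": 0.2, "ax": 0, "ay": 0, "az": 0, "claw": 0.2},
    {"dx": 0, "dy": 0, "dz": 0.3, "ax": 0, "ay": 0, "az": 0, "claw": 0.2},
    {"dx": 0, "dy": 0, "dz": 0.4, "ax": 0, "ay": 0, "az": 0, "claw": 0.2},
    {"dx": 0, "dy": 0, "dz": 0.5, "ax": 0, "ay": 0, "az": 0, "claw": 0.2},
    {"dx": 0, "dy": 0, "dz": 0.55, "ax": 0, "ay": 0, "az": 0, "claw": 0.2},
    {"dx": 0, "dy": 0, "dz": 0.6, "ax": 0, "ay": 0, "az": 0, "claw": 0.2},
    {"dx": 0, "dy": 0, "dz": 0.6, "ax": 0, "ay": 0, "az": 0, "claw": 0.2},
  ],
)

```text
time_s: 9.4
eef_pos: [523.9, -115.7, 113.3]
tool_rot: [[0.44, -0.898, -0.0], [-0.898, -0.44, -0.0], [0.0, 0.0, -1.0]]
force: [-0.2, 0.1, -3.8]
opening: 0.38
```

jog_arm(
  motion=[
    {"dx": 0, "dy": 0, "dz": 0.05, "ax": 0, "ay": 0, "az": 0, "claw": 0.2},
    {"dx": 0, "dy": 0, "dz": 0.1, "ax": 0, "ay": 0, "az": 0, "claw": 0.2},
    {"dx": 0, "dy": 0, "dz": 0.15, "ax": 0, "ay": 0, "az": 0, "claw": 0.2},
    {"dx": 0, "dy": 0, "dz": 0.2, "ax": 0, "ay": 0, "az": 0, "claw": 0.2},
    {"dx": 0, "dy": 0, "dz": 0.2, "ax": 0, "ay": 0, "az": 0, "claw": 0.2},
  ],
)

```text
time_s: 10.02
eef_pos: [523.8, -115.7, 111.2]
tool_rot: [[0.44, -0.898, -0.0], [-0.898, -0.44, -0.0], [-0.0, 0.0, -1.0]]
force: [0.3, -0.2, -4.2]
opening: 0.382
```

jog_arm(
  motion=[
    {"dx": 0, "dy": 0, "dz": 0.05, "ax": 0, "ay": 0, "az": 0, "claw": 0.2},
    {"dx": 0, "dy": 0, "dz": 0.1, "ax": 0, "ay": 0, "az": 0, "claw": 0.2},
    {"dx": 0, "dy": 0, "dz": 0.15, "ax": 0, "ay": 0, "az": 0, "claw": 0.2},
    {"dx": 0, "dy": 0, "dz": 0.2, "ax": 0, "ay": 0, "az": 0, "claw": 0.2},
    {"dx": 0, "dy": 0, "dz": 0.2, "ax": 0, "ay": 0, "az": 0, "claw": 0.2},
  ],
)

```text
time_s: 10.65
eef_pos: [523.9, -115.7, 109.3]
tool_rot: [[0.44, -0.898, -0.0], [-0.898, -0.44, -0.0], [0.0, 0.0, -1.0]]
force: [-0.2, 0.4, -2.7]
opening: 0.382
```

jog_arm(
  motion=[
    {"dx": 0, "dy": 0, "dz": 0.05, "ax": 0, "ay": 0, "az": 0, "claw": 0.2},
    {"dx": 0, "dy": 0, "dz": 0.1, "ax": 0, "ay": 0, "az": 0, "claw": 0.2},
    {"dx": 0, "dy": 0, "dz": 0.15, "ax": 0, "ay": 0, "az": 0, "claw": 0.2},
    {"dx": 0, "dy": 0, "dz": 0.2, "ax": 0, "ay": 0, "az": 0, "claw": 0.2},
    {"dx": 0, "dy": 0, "dz": 0.25, "ax": 0, "ay": 0, "az": 0, "claw": 0.2},
    {"dx": 0, "dy": 0, "dz": 0.3, "ax": 0, "ay": 0, "az": 0, "claw": 0.2},
    {"dx": 0, "dy": 0, "dz": 0.3, "ax": 0, "ay": 0, "az": 0, "claw": 0.2},
  ],
)

```text
time_s: 11.52
eef_pos: [523.9, -115.7, 106.2]
tool_rot: [[0.44, -0.898, -0.0], [-0.898, -0.44, -0.0], [0.0, 0.0, -1.0]]
force: [0.3, -0.3, -3.3]
opening: 0.384
```

The foot is about 8 mm in with no side force. I'll continue slowly.

jog_arm(
  motion=[
    {"dx": 0, "dy": 0, "dz": 0.15, "ax": 0, "ay": 0, "az": 0, "claw": 0.2},
    {"dx": 0, "dy": 0, "dz": 0.3, "ax": 0, "ay": 0, "az": 0, "claw": 0.2},
    {"dx": 0, "dy": 0, "dz": 0.45, "ax": 0, "ay": 0, "az": 0, "claw": 0.2},
    {"dx": 0, "dy": 0, "dz": 0.6, "ax": 0, "ay": 0, "az": 0, "claw": 0.2},
    {"dx": 0, "dy": 0, "dz": 0.75, "ax": 0, "ay": 0, "az": 0, "claw": 0.2},
    {"dx": 0, "dy": 0, "dz": 0.9, "ax": 0, "ay": 0, "az": 0, "claw": 0.2},
    {"dx": 0, "dy": 0, "dz": 1.0, "ax": 0, "ay": 0, "az": 0, "claw": 0.2},
    {"dx": 0, "dy": 0, "dz": 1.0, "ax": 0, "ay": 0, "az": 0, "claw": 0.2},
  ],
)

```text
time_s: 12.52
eef_pos: [523.9, -115.7, 96.2]
tool_rot: [[0.44, -0.898, -0.0], [-0.898, -0.44, -0.0], [-0.0, 0.0, -1.0]]
force: [0.2, 0.5, -4.0]
opening: 0.382
```

jog_arm(
  motion=[
    {"dx": 0, "dy": 0, "dz": 0.2, "ax": 0, "ay": 0, "az": 0, "claw": 0.2},
    {"dx": 0, "dy": 0, "dz": 0.4, "ax": 0, "ay": 0, "az": 0, "claw": 0.2},
    {"dx": 0, "dy": 0, "dz": 0.6, "ax": 0, "ay": 0, "az": 0, "claw": 0.2},
    {"dx": 0, "dy": 0, "dz": 0.8, "ax": 0, "ay": 0, "az": 0, "claw": 0.2},
    {"dx": 0, "dy": 0, "dz": 1.0, "ax": 0, "ay": 0, "az": 0, "claw": 0.2},
    {"dx": 0, "dy": 0, "dz": 1.2, "ax": 0, "ay": 0, "az": 0, "claw": 0.2},
    {"dx": 0, "dy": 0, "dz": 1.4, "ax": 0, "ay": 0, "az": 0, "claw": 0.2},
    {"dx": 0, "dy": 0, "dz": 1.4, "ax": 0, "ay": 0, "az": 0, "claw": 0.2},
  ],
)

```text
time_s: 13.52
eef_pos: [523.8, -115.7, 82.1]
tool_rot: [[0.44, -0.898, -0.0], [-0.898, -0.44, 0.0], [-0.0, 0.0, -1.0]]
force: [-0.6, 0.2, -4.0]
opening: 0.385
```

Remaining ≈ 13 mm: 10 mm first, then the last few by feel.

jog_arm(
  motion=[
    {"dx": 0, "dy": 0, "dz": 0.2, "ax": 0, "ay": 0, "az": 0, "claw": 0.2},
    {"dx": 0, "dy": 0, "dz": 0.4, "ax": 0, "ay": 0, "az": 0, "claw": 0.2},
    {"dx": 0, "dy": 0, "dz": 0.6, "ax": 0, "ay": 0, "az": 0, "claw": 0.2},
    {"dx": 0, "dy": 0, "dz": 0.8, "ax": 0, "ay": 0, "az": 0, "claw": 0.2},
    {"dx": 0, "dy": 0, "dz": 0.95, "ax": 0, "ay": 0, "az": 0, "claw": 0.2},
    {"dx": 0, "dy": 0, "dz": 1.05, "ax": 0, "ay": 0, "az": 0, "claw": 0.2},
    {"dx": 0, "dy": 0, "dz": 1.05, "ax": 0, "ay": 0, "az": 0, "claw": 0.2},
  ],
)

```text
time_s: 14.4
eef_pos: [523.9, -115.7, 71.7]
tool_rot: [[0.44, -0.898, -0.0], [-0.898, -0.44, -0.0], [0.0, 0.0, -1.0]]
force: [0.7, -0.5, -3.2]
opening: 0.38
```

jog_arm(
  motion=[
    {"dx": 0, "dy": 0, "dz": 0.05, "ax": 0, "ay": 0, "az": 0, "claw": 0.2},
    {"dx": 0, "dy": 0, "dz": 0.1, "ax": 0, "ay": 0, "az": 0, "claw": 0.2},
    {"dx": 0, "dy": 0, "dz": 0.15, "ax": 0, "ay": 0, "az": 0, "claw": 0.2},
    {"dx": 0, "dy": 0, "dz": 0.2, "ax": 0, "ay": 0, "az": 0, "claw": 0.2},
    {"dx": 0, "dy": 0, "dz": 0.2, "ax": 0, "ay": 0, "az": 0, "claw": 0.2},
  ],
)

```text
time_s: 15.02
eef_pos: [524.0, -115.8, 69.9]
tool_rot: [[0.44, -0.898, 0.0], [-0.898, -0.44, -0.0], [0.0, -0.0, -1.0]]
force: [-1.1, 0.1, -2.1]
opening: 0.379
```

jog_arm(
  motion=[
    {"dx": 0, "dy": 0, "dz": 0.03, "ax": 0, "ay": 0, "az": 0, "claw": 0.2},
    {"dx": 0, "dy": 0, "dz": 0.06, "ax": 0, "ay": 0, "az": 0, "claw": 0.2},
    {"dx": 0, "dy": 0, "dz": 0.1, "ax": 0, "ay": 0, "az": 0, "claw": 0.2},
    {"dx": 0, "dy": 0, "dz": 0.1, "ax": 0, "ay": 0, "az": 0, "claw": 0.2},
    {"dx": 0, "dy": 0, "dz": 0.1, "ax": 0, "ay": 0, "az": 0, "claw": 0.2},
  ],
)

```text
time_s: 15.65
eef_pos: [524.0, -115.7, 69.8]
tool_rot: [[0.44, -0.898, 0.001], [-0.898, -0.44, -0.0], [0.001, -0.0, -1.0]]
force: [-3.2, 1.9, 7.5]
opening: 0.381
```

Contact at TCP 69.8, where seating was expected at 69. I'll release and lift.

jog_arm(
  motion=[
    {"dx": 0, "dy": 0, "dz": 0, "ax": 0, "ay": 0, "az": 0, "claw": 0.4},
    {"dx": 0, "dy": 0, "dz": 0, "ax": 0, "ay": 0, "az": 0, "claw": 0.45},
    {"dx": 0, "dy": 0, "dz": 0, "ax": 0, "ay": 0, "az": 0, "claw": 0.55},
    {"dx": 0, "dy": 0, "dz": 0, "ax": 0, "ay": 0, "az": 0, "claw": 0.65},
    {"dx": 0, "dy": 0, "dz": -2, "ax": 0, "ay": 0, "az": 0, "claw": 0.65},
    {"dx": 0, "dy": 0, "dz": -5, "ax": 0, "ay": 0, "az": 0, "claw": 0.65},
    {"dx": 0, "dy": 0, "dz": -9, "ax": 0, "ay": 0, "az": 0, "claw": 0.65},
    {"dx": 0, "dy": 0, "dz": -9, "ax": 0, "ay": 0, "az": 0, "claw": 0.65},
  ],
)

```text
time_s: 16.65
eef_pos: [526.3, -116.6, 162.0]
tool_rot: [[0.44, -0.898, 0.007], [-0.898, -0.44, -0.003], [0.005, -0.005, -1.0]]
force: [-0.5, -0.1, 0.2]
opening: 0.648
```

jog_arm(
  motion=[
    {"dx": -3, "dy": -1.2, "dz": 0, "ax": 0, "ay": 0, "az": 0, "claw": 0.65},
    {"dx": -7, "dy": -3, "dz": 0, "ax": 0, "ay": 0, "az": 0, "claw": 0.65},
    {"dx": -12, "dy": -5, "dz": 0, "ax": 0, "ay": 0, "az": 0, "claw": 0.65},
    {"dx": -17, "dy": -7, "dz": 0, "ax": 0, "ay": 0, "az": 0, "claw": 0.65},
    {"dx": -22, "dy": -9, "dz": 0, "ax": 0, "ay": 0, "az": 0, "claw": 0.65},
    {"dx": -26.35, "dy": -10.95, "dz": 2, "ax": 0, "ay": 0, "az": 0, "claw": 0.65},
    {"dx": -26.35, "dy": -10.95, "dz": 3.9, "ax": 0, "ay": 0, "az": 0, "claw": 0.65},
    {"dx": -26.35, "dy": -10.95, "dz": 3.9, "ax": 0, "ay": 0, "az": 0, "claw": 0.65},
  ],
)

```text
time_s: 17.65
eef_pos: [504.2, 169.3, 117.5]
tool_rot: [[0.441, -0.897, -0.005], [-0.897, -0.441, -0.001], [-0.001, 0.005, -1.0]]
force: [-0.2, -0.9, -1.0]
opening: 0.651
```

```bash
python3 - <<'E'
from h import *
s=bot.sense();print(s["eef_pos"],s["force"])
p=bot.read_camera("scene"); save("g4full.png",p["pixels"])
u,v=proj(p,[506,169,90]).astype(int); a=p["pixels"][v-45:v+45,u-50:u+50]
u,v=proj(p,[535,-130,80]).astype(int); b=p["pixels"][v-45:v+45,u-50:u+50]
save("g4.png",cv2.resize(np.hstack([a,b]),(800,360),interpolation=cv2.INTER_CUBIC))
E
```

```text
[504.17921604 169.28737038 117.46592003] [-0.15081035 -0.93444857 -0.96582799]
```

View pics/g4.png

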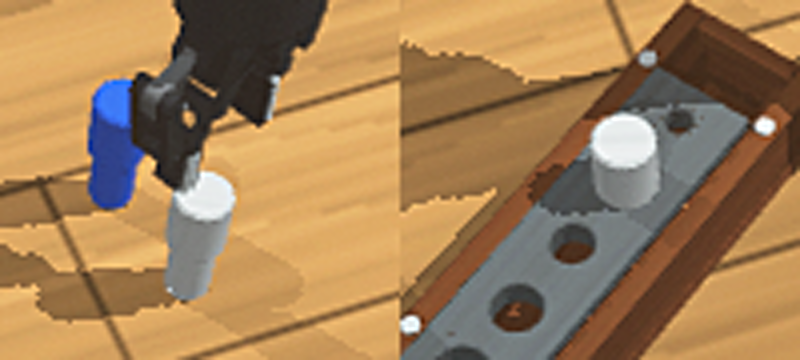

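The thin drift is seated upright in the second hole. The jaws are above the bare-steel thick drift, clear of the blue one.

jog_arm(
  motion=[
    {"dx": 0, "dy": 0, "dz": 1, "ax": 0, "ay": 0, "az": 0, "claw": 0.65},
    {"dx": 0, "dy": 0, "dz": 2, "ax": 0, "ay": 0, "az": 0, "claw": 0.65},
    {"dx": 0, "dy": 0, "dz": 3, "ax": 0, "ay": 0, "az": 0, "claw": 0.65},
    {"dx": 0, "dy": 0, "dz": 4, "ax": 0, "ay": 0, "az": 0, "claw": 0.65},
    {"dx": 0, "dy": 0, "dz": 5, "ax": 0, "ay": 0, "az": 0, "claw": 0.65},
    {"dx": 0, "dy": 0, "dz": 6, "ax": 0, "ay": 0, "az": 0, "claw": 0.65},
    {"dx": 0, "dy": 0, "dz": 6.8, "ax": 0, "ay": 0, "az": 0, "claw": 0.65},
    {"dx": 0, "dy": 0, "dz": 6.8, "ax": 0, "ay": 0, "az": 0, "claw": 0.65},
  ],
)

```text
time_s: 18.7
eef_pos: [505.7, 169.0, 51.0]
tool_rot: [[0.44, -0.898, -0.002], [-0.898, -0.44, -0.0], [-0.0, 0.002, -1.0]]
force: [-0.3, 0.3, -0.5]
opening: 0.644
```

jog_arm(
  motion=[
    {"dx": 0, "dy": 0, "dz": 0, "ax": 0, "ay": 0, "az": 0, "claw": 0.55},
    {"dx": 0, "dy": 0, "dz": 0, "ax": 0, "ay": 0, "az": 0, "claw": 0.48},
    {"dx": 0, "dy": 0, "dz": 0, "ax": 0, "ay": 0, "az": 0, "claw": 0.43},
    {"dx": 0, "dy": 0, "dz": 0, "ax": 0, "ay": 0, "az": 0, "claw": 0.39},
    {"dx": 0, "dy": 0, "dz": 0, "ax": 0, "ay": 0, "az": 0, "claw": 0.3},
    {"dx": 0, "dy": 0, "dz": 0, "ax": 0, "ay": 0, "az": 0, "claw": 0.2},
    {"dx": 0, "dy": 0, "dz": 0, "ax": 0, "ay": 0, "az": 0, "claw": 0.2},
  ],
)

```text
time_s: 19.58
eef_pos: [506.6, 169.0, 52.3]
tool_rot: [[0.44, -0.898, 0.001], [-0.898, -0.44, -0.0], [0.0, -0.001, -1.0]]
force: [0.3, -0.7, 5.6]
opening: 0.386
```

jog_arm(
  motion=[
    {"dx": 0, "dy": 0, "dz": -1, "ax": 0, "ay": 0, "az": 0, "claw": 0.2},
    {"dx": 0, "dy": 0, "dz": -4, "ax": 0, "ay": 0, "az": 0, "claw": 0.2},
    {"dx": 0, "dy": 0, "dz": -8, "ax": 0, "ay": 0, "az": 0, "claw": 0.2},
    {"dx": 0, "dy": 0, "dz": -12, "ax": 0, "ay": 0, "az": 0, "claw": 0.2},
    {"dx": 3, "dy": 0.8, "dz": -12, "ax": 0, "ay": 0, "az": 0, "claw": 0.2},
    {"dx": 7, "dy": 1.9, "dz": -12, "ax": 0, "ay": 0, "az": 0, "claw": 0.2},
    {"dx": 11, "dy": 2.9, "dz": -12, "ax": 0, "ay": 0, "az": 0, "claw": 0.2},
    {"dx": 15, "dy": 4, "dz": -12, "ax": 0, "ay": 0, "az": 0, "claw": 0.2},
  ],
)

```text
time_s: 20.58
eef_pos: [535.7, 15.8, 171.1]
tool_rot: [[0.44, -0.898, -0.002], [-0.898, -0.44, 0.0], [-0.001, 0.001, -1.0]]
force: [0.8, -0.3, -4.3]
opening: 0.38
```

jog_arm(
  motion=[
    {"dx": 4, "dy": 1.1, "dz": 0, "ax": 0, "ay": 0, "az": 0, "claw": 0.2},
    {"dx": 8, "dy": 2.2, "dz": 0, "ax": 0, "ay": 0, "az": 0, "claw": 0.2},
    {"dx": 12, "dy": 3.3, "dz": 0, "ax": 0, "ay": 0, "az": 0, "claw": 0.2},
    {"dx": 16, "dy": 4.4, "dz": 0, "ax": 0, "ay": 0, "az": 0, "claw": 0.2},
    {"dx": 19, "dy": 5.2, "dz": 0, "ax": 0, "ay": 0, "az": 0, "claw": 0.2},
    {"dx": 20.4, "dy": 5.5, "dz": 1, "ax": 0, "ay": 0, "az": 0, "claw": 0.2},
    {"dx": 20.4, "dy": 5.5, "dz": 2.5, "ax": 0, "ay": 0, "az": 0, "claw": 0.2},
    {"dx": 20.4, "dy": 5.5, "dz": 4, "ax": 0, "ay": 0, "az": 0, "claw": 0.2},
  ],
)

```text
time_s: 21.58
eef_pos: [575.7, -188.8, 129.9]
tool_rot: [[0.441, -0.898, -0.003], [-0.898, -0.441, 0.002], [-0.003, 0.001, -1.0]]
force: [-0.2, -0.7, -4.1]
opening: 0.378
```

jog_arm(
  motion=[
    {"dx": 0, "dy": 0, "dz": 0.6, "ax": 0, "ay": 0, "az": 0, "claw": 0.2},
    {"dx": 0, "dy": 0, "dz": 1.2, "ax": 0, "ay": 0, "az": 0, "claw": 0.2},
    {"dx": 0, "dy": 0, "dz": 1.2, "ax": 0, "ay": 0, "az": 0, "claw": 0.2},
    {"dx": 0, "dy": 0, "dz": 1.2, "ax": 0, "ay": 0, "az": 0, "claw": 0.2},
  ],
)

```text
time_s: 22.08
eef_pos: [577.2, -190.6, 120.4]
tool_rot: [[0.44, -0.898, 0.001], [-0.898, -0.44, -0.001], [0.001, -0.001, -1.0]]
force: [-0.4, 0.3, -4.1]
opening: 0.381
```

```bash
python3 - <<'E'
from h import *
s=bot.sense();x,y,z=s["eef_pos"];print(x,y,z,s["force"])
p=bot.read_camera("scene"); H=(579.6,-191.1)
u0,v0=proj(p,[*H,75]).astype(int)-[20,17]
k=14; a=cv2.resize(p["pixels"][v0:v0+36,u0:u0+42],None,fx=k,fy=k,interpolation=cv2.INTER_CUBIC); b=a.copy()
def circ(c,r,h,col):
    P=np.array([(proj(p,[c[0]+r*np.cos(t),c[1]+r*np.sin(t),h])-[u0,v0]+.5)*k for t in np.linspace(0,6.28,50)]).round().astype(np.int32); cv2.polylines(b,[P],True,col,1)
zf=z-52; circ(H,13.75,62,(255,255,0)); circ(H,13,zf+1.5,(255,0,0)); circ(H,17,zf+45,(0,255,0)); circ(H,17,zf+85,(0,255,0))
save("g5.png",cv2.resize(np.hstack([a,b]),(800,343)))
E
```

```text
577.1659337434886 -190.58623918667948 120.3530727232274 [-0.36183723  0.31221467 -4.11835983]
```

View pics/g5.png

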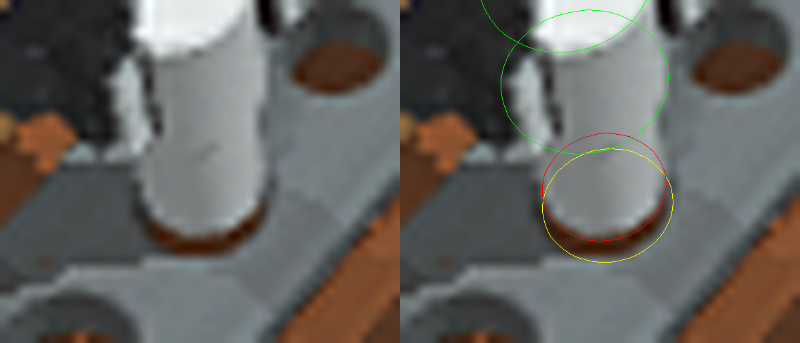

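The picture looks the same as for the thin drift, with the foot centred over the 27.5 mm hole. I'll feel down.

jog_arm(
  motion=[
    {"dx": 0, "dy": 0, "dz": 0.1, "ax": 0, "ay": 0, "az": 0, "claw": 0.2},
    {"dx": 0, "dy": 0, "dz": 0.2, "ax": 0, "ay": 0, "az": 0, "claw": 0.2},
    {"dx": 0, "dy": 0, "dz": 0.3, "ax": 0, "ay": 0, "az": 0, "claw": 0.2},
    {"dx": 0, "dy": 0, "dz": 0.4, "ax": 0, "ay": 0, "az": 0, "claw": 0.2},
    {"dx": 0, "dy": 0, "dz": 0.5, "ax": 0, "ay": 0, "az": 0, "claw": 0.2},
    {"dx": 0, "dy": 0, "dz": 0.6, "ax": 0, "ay": 0, "az": 0, "claw": 0.2},
    {"dx": 0, "dy": 0, "dz": 0.7, "ax": 0, "ay": 0, "az": 0, "claw": 0.2},
    {"dx": 0, "dy": 0, "dz": 0.7, "ax": 0, "ay": 0, "az": 0, "claw": 0.2},
  ],
)

```text
time_s: 23.12
eef_pos: [576.7, -190.6, 112.7]
tool_rot: [[0.44, -0.898, -0.0], [-0.898, -0.44, 0.0], [-0.0, 0.0, -1.0]]
force: [-0.6, -0.5, -4.0]
opening: 0.382
```

jog_arm(
  motion=[
    {"dx": 0, "dy": 0, "dz": 0.05, "ax": 0, "ay": 0, "az": 0, "claw": 0.2},
    {"dx": 0, "dy": 0, "dz": 0.1, "ax": 0, "ay": 0, "az": 0, "claw": 0.2},
    {"dx": 0, "dy": 0, "dz": 0.15, "ax": 0, "ay": 0, "az": 0, "claw": 0.2},
    {"dx": 0, "dy": 0, "dz": 0.2, "ax": 0, "ay": 0, "az": 0, "claw": 0.2},
    {"dx": 0, "dy": 0, "dz": 0.2, "ax": 0, "ay": 0, "az": 0, "claw": 0.2},
  ],
)

```text
time_s: 23.75
eef_pos: [576.7, -190.6, 110.7]
tool_rot: [[0.44, -0.898, -0.0], [-0.898, -0.44, -0.0], [-0.0, 0.0, -1.0]]
force: [-0.6, 0.3, -5.4]
opening: 0.383
```

jog_arm(
  motion=[
    {"dx": 0, "dy": 0, "dz": 0.05, "ax": 0, "ay": 0, "az": 0, "claw": 0.2},
    {"dx": 0, "dy": 0, "dz": 0.1, "ax": 0, "ay": 0, "az": 0, "claw": 0.2},
    {"dx": 0, "dy": 0, "dz": 0.15, "ax": 0, "ay": 0, "az": 0, "claw": 0.2},
    {"dx": 0, "dy": 0, "dz": 0.2, "ax": 0, "ay": 0, "az": 0, "claw": 0.2},
    {"dx": 0, "dy": 0, "dz": 0.2, "ax": 0, "ay": 0, "az": 0, "claw": 0.2},
  ],
)

```text
time_s: 24.38
eef_pos: [576.8, -190.6, 109.1]
tool_rot: [[0.44, -0.898, 0.0], [-0.898, -0.44, -0.0], [0.0, -0.0, -1.0]]
force: [-0.6, 0.6, -1.5]
opening: 0.38
```

jog_arm(
  motion=[
    {"dx": 0, "dy": 0, "dz": 0.05, "ax": 0, "ay": 0, "az": 0, "claw": 0.2},
    {"dx": 0, "dy": 0, "dz": 0.1, "ax": 0, "ay": 0, "az": 0, "claw": 0.2},
    {"dx": 0, "dy": 0, "dz": 0.15, "ax": 0, "ay": 0, "az": 0, "claw": 0.2},
    {"dx": 0, "dy": 0, "dz": 0.2, "ax": 0, "ay": 0, "az": 0, "claw": 0.2},
    {"dx": 0, "dy": 0, "dz": 0.25, "ax": 0, "ay": 0, "az": 0, "claw": 0.2},
    {"dx": 0, "dy": 0, "dz": 0.25, "ax": 0, "ay": 0, "az": 0, "claw": 0.2},
  ],
)

```text
time_s: 25.12
eef_pos: [576.7, -190.7, 106.2]
tool_rot: [[0.44, -0.898, -0.0], [-0.898, -0.44, -0.0], [0.0, 0.0, -1.0]]
force: [-0.2, -1.6, -4.0]
opening: 0.379
```

jog_arm(
  motion=[
    {"dx": 0, "dy": 0, "dz": 0.15, "ax": 0, "ay": 0, "az": 0, "claw": 0.2},
    {"dx": 0, "dy": 0, "dz": 0.3, "ax": 0, "ay": 0, "az": 0, "claw": 0.2},
    {"dx": 0, "dy": 0, "dz": 0.45, "ax": 0, "ay": 0, "az": 0, "claw": 0.2},
    {"dx": 0, "dy": 0, "dz": 0.6, "ax": 0, "ay": 0, "az": 0, "claw": 0.2},
    {"dx": 0, "dy": 0, "dz": 0.75, "ax": 0, "ay": 0, "az": 0, "claw": 0.2},
    {"dx": 0, "dy": 0, "dz": 0.9, "ax": 0, "ay": 0, "az": 0, "claw": 0.2},
    {"dx": 0, "dy": 0, "dz": 1.0, "ax": 0, "ay": 0, "az": 0, "claw": 0.2},
    {"dx": 0, "dy": 0, "dz": 1.0, "ax": 0, "ay": 0, "az": 0, "claw": 0.2},
  ],
)

```text
time_s: 26.12
eef_pos: [576.7, -190.7, 96.1]
tool_rot: [[0.44, -0.898, -0.0], [-0.898, -0.44, -0.0], [0.0, 0.0, -1.0]]
force: [-1.5, -1.3, -3.8]
opening: 0.382
```

jog_arm(
  motion=[
    {"dx": 0, "dy": 0, "dz": 0.2, "ax": 0, "ay": 0, "az": 0, "claw": 0.2},
    {"dx": 0, "dy": 0, "dz": 0.4, "ax": 0, "ay": 0, "az": 0, "claw": 0.2},
    {"dx": 0, "dy": 0, "dz": 0.6, "ax": 0, "ay": 0, "az": 0, "claw": 0.2},
    {"dx": 0, "dy": 0, "dz": 0.8, "ax": 0, "ay": 0, "az": 0, "claw": 0.2},
    {"dx": 0, "dy": 0, "dz": 1.0, "ax": 0, "ay": 0, "az": 0, "claw": 0.2},
    {"dx": 0, "dy": 0, "dz": 1.2, "ax": 0, "ay": 0, "az": 0, "claw": 0.2},
    {"dx": 0, "dy": 0, "dz": 1.4, "ax": 0, "ay": 0, "az": 0, "claw": 0.2},
    {"dx": 0, "dy": 0, "dz": 1.4, "ax": 0, "ay": 0, "az": 0, "claw": 0.2},
  ],
)

```text
time_s: 27.12
eef_pos: [576.7, -190.7, 82.0]
tool_rot: [[0.44, -0.898, -0.0], [-0.898, -0.44, -0.0], [0.0, 0.0, -1.0]]
force: [-2.5, -3.3, -3.0]
opening: 0.38
```

jog_arm(
  motion=[
    {"dx": 0, "dy": 0, "dz": 0.2, "ax": 0, "ay": 0, "az": 0, "claw": 0.2},
    {"dx": 0, "dy": 0, "dz": 0.4, "ax": 0, "ay": 0, "az": 0, "claw": 0.2},
    {"dx": 0, "dy": 0, "dz": 0.6, "ax": 0, "ay": 0, "az": 0, "claw": 0.2},
    {"dx": 0, "dy": 0, "dz": 0.8, "ax": 0, "ay": 0, "az": 0, "claw": 0.2},
    {"dx": 0, "dy": 0, "dz": 1.0, "ax": 0, "ay": 0, "az": 0, "claw": 0.2},
    {"dx": 0, "dy": 0, "dz": 1.0, "ax": 0, "ay": 0, "az": 0, "claw": 0.2},
  ],
)

```text
time_s: 27.88
eef_pos: [576.6, -190.8, 72.0]
tool_rot: [[0.44, -0.898, -0.0], [-0.898, -0.44, -0.0], [0.0, 0.0, -1.0]]
force: [-3.1, -3.8, -3.0]
opening: 0.381
```

jog_arm(
  motion=[
    {"dx": 0, "dy": 0, "dz": 0.05, "ax": 0, "ay": 0, "az": 0, "claw": 0.2},
    {"dx": 0, "dy": 0, "dz": 0.1, "ax": 0, "ay": 0, "az": 0, "claw": 0.2},
    {"dx": 0, "dy": 0, "dz": 0.15, "ax": 0, "ay": 0, "az": 0, "claw": 0.2},
    {"dx": 0, "dy": 0, "dz": 0.2, "ax": 0, "ay": 0, "az": 0, "claw": 0.2},
    {"dx": 0, "dy": 0, "dz": 0.2, "ax": 0, "ay": 0, "az": 0, "claw": 0.2},
  ],
)

```text
time_s: 28.5
eef_pos: [576.6, -190.8, 70.3]
tool_rot: [[0.44, -0.898, -0.0], [-0.898, -0.44, -0.0], [0.0, 0.0, -1.0]]
force: [-4.0, -3.6, -0.8]
opening: 0.379
```

jog_arm(
  motion=[
    {"dx": 0, "dy": 0, "dz": 0.03, "ax": 0, "ay": 0, "az": 0, "claw": 0.2},
    {"dx": 0, "dy": 0, "dz": 0.06, "ax": 0, "ay": 0, "az": 0, "claw": 0.2},
    {"dx": 0, "dy": 0, "dz": 0.1, "ax": 0, "ay": 0, "az": 0, "claw": 0.2},
    {"dx": 0, "dy": 0, "dz": 0.1, "ax": 0, "ay": 0, "az": 0, "claw": 0.2},
  ],
)

```text
time_s: 29.0
eef_pos: [576.6, -190.8, 69.4]
tool_rot: [[0.44, -0.898, -0.0], [-0.898, -0.44, -0.0], [0.0, 0.0, -1.0]]
force: [-4.4, -4.7, -0.4]
opening: 0.381
```

jog_arm(
  motion=[
    {"dx": 0, "dy": 0, "dz": 0.03, "ax": 0, "ay": 0, "az": 0, "claw": 0.2},
    {"dx": 0, "dy": 0, "dz": 0.06, "ax": 0, "ay": 0, "az": 0, "claw": 0.2},
    {"dx": 0, "dy": 0, "dz": 0.1, "ax": 0, "ay": 0, "az": 0, "claw": 0.2},
    {"dx": 0, "dy": 0, "dz": 0.1, "ax": 0, "ay": 0, "az": 0, "claw": 0.2},
  ],
)

```text
time_s: 29.5
eef_pos: [576.6, -190.8, 69.4]
tool_rot: [[0.44, -0.898, 0.0], [-0.898, -0.44, -0.001], [0.001, 0.0, -1.0]]
force: [-6.0, -2.9, 4.8]
opening: 0.383
```

Contact at 69.4, so it is seated. I'll release, lift and back away.

jog_arm(
  motion=[
    {"dx": 0, "dy": 0, "dz": 0, "ax": 0, "ay": 0, "az": 0, "claw": 0.4},
    {"dx": 0, "dy": 0, "dz": 0, "ax": 0, "ay": 0, "az": 0, "claw": 0.45},
    {"dx": 0, "dy": 0, "dz": 0, "ax": 0, "ay": 0, "az": 0, "claw": 0.55},
    {"dx": 0, "dy": 0, "dz": 0, "ax": 0, "ay": 0, "az": 0, "claw": 0.65},
    {"dx": 0, "dy": 0, "dz": -2, "ax": 0, "ay": 0, "az": 0, "claw": 0.65},
    {"dx": 0, "dy": 0, "dz": -5, "ax": 0, "ay": 0, "az": 0, "claw": 0.65},
    {"dx": 0, "dy": 0, "dz": -10, "ax": 0, "ay": 0, "az": 0, "claw": 0.65},
    {"dx": 0, "dy": 0, "dz": -14, "ax": 0, "ay": 0, "az": 0, "claw": 0.65},
  ],
)

```text
time_s: 30.5
eef_pos: [577.2, -190.6, 210.2]
tool_rot: [[0.44, -0.898, 0.002], [-0.898, -0.44, -0.0], [0.001, -0.001, -1.0]]
force: [0.4, -0.4, 1.2]
opening: 0.647
```

jog_arm(
  motion=[
    {"dx": 4, "dy": 4, "dz": 0, "ax": 0, "ay": 0, "az": 0, "claw": 0.65},
    {"dx": 8, "dy": 8, "dz": 0, "ax": 0, "ay": 0, "az": 0, "claw": 0.65},
    {"dx": 12, "dy": 12, "dz": 0, "ax": 0, "ay": 0, "az": 0, "claw": 0.65},
    {"dx": 16, "dy": 16, "dz": 0, "ax": 0, "ay": 0, "az": 0, "claw": 0.65},
    {"dx": 20, "dy": 20, "dz": 0, "ax": 0, "ay": 0, "az": 0, "claw": 0.65},
    {"dx": 20, "dy": 20, "dz": 0, "ax": 0, "ay": 0, "az": 0, "claw": 0.65},
    {"dx": 20, "dy": 20, "dz": 0, "ax": 0, "ay": 0, "az": 0, "claw": 0.65},
  ],
)

```text
time_s: 31.38
eef_pos: [485.2, -457.9, 208.0]
tool_rot: [[0.439, -0.898, 0.0], [-0.898, -0.439, 0.001], [-0.001, -0.001, -1.0]]
force: [0.1, 1.0, -0.3]
opening: 0.649
```

```bash
python3 - <<'E'
from h import *
p=bot.read_camera("scene"); q=bot.read_camera("top"); print(bot.sense()["eef_pos"])
a=cv2.resize(p["pixels"][170:330,180:380],(400,320),interpolation=cv2.INTER_CUBIC); b=cv2.resize(q["pixels"][160:340,260:485],(400,320),interpolation=cv2.INTER_CUBIC)
save("g6.png",cv2.resize(np.hstack([a,b]),(800,320)))
for n in("horseshoe","hammer","nail_tin"): print(n,[d["bbox"] for d in bot.search_frame(q,n)][:1],[d["bbox"] for d in bot.search_frame(p,n)][:1])
E
```

```text
[ 485.73368861 -456.90944358  208.31545798]
horseshoe [[154.0, 178.3, 56.1, 62.2]] [[436.9, 233.5, 66.6, 61.9]]
hammer [[269.0, 167.6, 108.9, 37.3]] [[268.2, 318.5, 133.3, 58.0]]
nail_tin [[442.2, 295.2, 42.5, 37.7]] [[125.3, 225.8, 40.2, 43.9]]
```

View pics/g6.png

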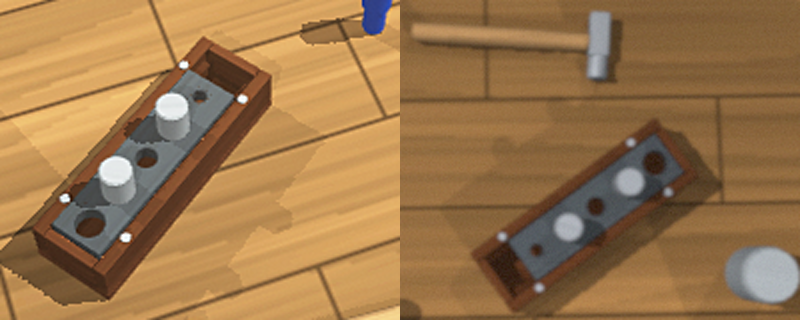

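Both drifts sit upright with their heads on the plate, in holes 2 and 4. The bystanders have not moved and the arm is clear.

```bash
python3 -c "
from h import *
print(bot.job_done())"
```

```text
the job is handed in; nothing more can be done
None
```

Both drifts are in the plate and I've handed the job in. The thin drift is in the second hole (19.5 mm) and the thick drift in the fourth (27.5 mm). The work took about 31 s of the 72 s allowed; no verdict was reported.

- **Seating:** I lowered each drift slowly until the head touched the plate. Contact came at a tool height of 69.8 mm for the thin one and 69.4 mm for the thick one, against about 69 mm expected. The highest reading at the end of any move was about 8 N, well under the limits.
- **Final pictures:** Both heads stand upright and flat on the plate. The horseshoe, hammer and nail tin show only detector noise of a few pixels at most. The blue and black look-alikes were not used, and the arm ended well clear.
- **What disagreed:** The two cameras differed by about 4–5 mm in absolute x, but agreed to within 2 mm on the distance from drift to hole, so I used their mean. The thick drift also built up a side force of about 6 N on the way in, probably from brushing the side of the hole.

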